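# Fetch the pin tin from behind the button canisters

## Robot

A 6-joint arm with a two-finger parallel gripper is mounted at the origin on the work surface. World frame = base frame: x ahead of the robot, y to its left, z up, the work surface at z = 0. Lengths are in m, angles in rad, forces in N, time in s.
With the tool pointing down it reaches from about 0.3 to 0.875 m from the base axis. Payload 6.4 kg.
Tool frame: the origin (TCP) lies at the very end of the fingers, on their centre line; the grasp point (between the pads) lies 19 mm behind it; z points along the fingers, y is the line along which they close (so a half turn about z gives the same grasp; the last joint's range is limited). The gripper opens to 85 mm and grips with 20 to 120 N. Pads are 22 mm wide; open, the fingers measure 114 mm over their backs; the gripper's body (76 mm by 85 mm) begins 54 mm behind the grasp point. The pads swing forward as they close: fully open they stand 13 mm farther back than shut.
Start: joints at [-1.311, 0.181, 1.607, -0, 1.354, -0.206], TCP at [0.258, -0.514, 0.231] pointing down, gripper open.
Joint ranges: [-2.99, 2.99], [-0.89, 2.07], [0.3, 2.58], [-1.14, 4.28], [0, 2.63], [-3.12, 3.12]. Speed limits (rad/s): [2.57, 2.57, 3.01, 3.14, 3.14, 3.14].

## Interface

Orientations are given as a unit quaternion [w, x, y, z].
In Python, from bench import ctrl gives the robot as it stands.
- The arm moves only by the tool jog_arm, never from a script. Its argument "series" is a list that holds one entry, the list of rows, each a list of 7 numbers: the shift along the tool's x, y, z in mm, then the turn, a rotation vector about the tool's x, y, z in rad, then the finger opening in mm, from 0 to 85.4. In form: [[[tx, ty, tz, rx, ry, rz, gripper], ...]]. A call has exactly 10 rows; each row shifts and turns the commanded pose from where the row before left it, along the tool's axes as they then stand; what a row does not reach is not made up. A row lasts 1/10 s, in which the tool goes at most 50 mm and 8.59 degrees, less where a joint would pass 70% of its speed; a pose out of reach is approached as far as the arm can. A call with a gripper value outside its range is refused whole. The fingers move at their own pace and stop on an object; the grip force is fixed at half the most. Time passes only in rows, so rows that do not move let the fingers close, or fill a call up. It gives the time, the measured TCP pose, the force, the opening and the grip force at its end, in the units of the state.
- ctrl.get_obs(): the state, without advancing time (a new reading comes with each control period).
- ctrl.camera(name): name is "scene" or "top" or "wrist"; returns a dict with "frame" (400x640x3 uint8, blue, green, red), "z_map" (400x640 float32, m along the optical axis (not along the pixel's ray), 0 where there is no reading), "fx", "fy", "cx", "cy" (pixels), "xyz" and "rotation" of the camera in the world. Camera axes: x right, y down, z forward; pixel columns grow to the right and rows downward; lengths in m; the calibration is good to about 2 mm. The wrist camera is an equidistant fisheye: a pixel r from the principal point sees the ray r / f radians off the axis. A picture is of the moment at which its call begins.
- ctrl.hand_in(): hands the job in; it is judged then, once.
The state is a dict: "time_s": time; "q": joint angles; "dq": joint speeds; "joint_efforts": joint torques, N m; "eef_pos": TCP position; "eef_rot": TCP orientation; "wrist_force": force on the tool from outside, world axes, zero at the start; "torque": the same for the moment, N m; "opening": opening from 0.0 (shut) to 1.0 (fully open); "grasp_force": force on a finger pad.
Only numpy, scipy, OpenCV 4.12 (cv2) and the standard library are available. Lean on these libraries where they do the work, as an engineer would, in place of code of your own. Each camera call takes 0.05 s, during which the arm holds its last target. There are 200 camera calls.

## Task

A customer wants the low pin tin that is hemmed in by the three tall button canisters on the display stand. Stand all three canisters upright on the cork mat first, then set the pin tin down in the middle of the wooden tray, and only then put each canister back upright on the very spot of the stand where it stood at the start. Knock nothing over and leave the mug and the tape measure alone.

Things in the scene. Friction and masses are not known exactly. Their poses are not given: they have to be found in the camera images.
- stand: Fixed light-wood stand: board 150 (x) by 220 (y) by 15 mm high, 8 mm wall along its +x edge, 45 mm above the table. Origin: centre of underside. Yaw up to 0.2 rad. Canisters stand on brown 58 mm discs at about (30, 61), (30, -61), (-34, 0) mm in its frame, in shuffled order; the pin tin at (30, 0), with gaps of about 11 mm to them, too narrow for fingers until they are gone.
- mat: Fixed cork mat lying on the table, the side area: 250 (x) by 150 (y) by 4 mm thick. Origin: centre of its underside; its top is 4 mm above it. Yaw varies by up to 0.2 rad. Room for three canisters in a row along its x axis, 75 mm apart.
- tray: Fixed square dark-wood customer tray, 150 by 150 mm, walls 5 mm thick and 12 mm high above the table, inner floor 5 mm above the table, with a grey disc of 60 mm marking its middle. Origin: centre of its underside. Yaw varies by up to 0.2 rad.
- round_can: Round white plastic canister with a grey lid, 50 mm diameter, 92 mm high. Loose. Origin: centre of its underside; z up.
- square_can: Square brown cardboard-coloured canister, 46 by 46 mm, 86 mm high, sides along its x and y axes, at the start within 0.1 rad of the stand's axes. Loose. Origin: centre of its underside; z up.
- hex_can: Hexagonal steel canister, 48 mm across flats, 98 mm high; one pair of flats faces its +y and -y (grip along y), corners on its x axis; at the start within 0.1 rad of the stand's axes. Loose. Origin: centre of its underside; z up.
- pin_tin: Low round bare-metal pin tin, 50 mm diameter, 30 mm high, the only low thing on the stand. Loose. Origin: centre of its underside; z up.
- mug: Bystander: white mug, 76 mm wide at the rim, 90 mm high, loose, on the far side of the table. Origin: centre of its underside.
- tape_case: Bystander: black tape-measure case, 55 by 60 by 30 mm, loose, on the far side of the table. Origin: centre of its underside.
Not all that is in view belongs to the job. Leave any blue or green look-alike of the round_can alone. Leave any purple look-alike of the square_can alone.

How it is judged:
On the way, in this order (a step that is already met when the one before it is completed fails the run):
1. all three canisters stand upright and at rest on the mat, while the pin tin is still in its place on the stand (x of round_can in the frame of mat between -0.115 and 0.115 m and y of round_can in the frame of mat between -0.065 and 0.065 m and z of round_can in the frame of mat between -0.002 and 0.01 m and angle between each of round_can, square_can, hex_can's own z axis and vertical below 0.12 rad and linear speed of each of round_can, square_can, hex_can below 0.03 m/s and x of square_can in the frame of mat between -0.115 and 0.115 m and y of square_can in the frame of mat between -0.065 and 0.065 m and z of square_can in the frame of mat between -0.002 and 0.01 m and x of hex_can in the frame of mat between -0.115 and 0.115 m and y of hex_can in the frame of mat between -0.065 and 0.065 m and z of hex_can in the frame of mat between -0.002 and 0.01 m and distance of pin_tin from where it was at the start of the episode below 0.03 m), for 0.2 s.
2. the pin tin rests in the middle of the tray while the three canisters still stand on the mat (horizontal distance between pin_tin and tray below 0.015 m and z of pin_tin in the frame of tray between 0 and 0.01 m and angle between each of pin_tin, round_can, square_can, hex_can's own z axis and vertical below 0.12 rad and linear speed of each of pin_tin, round_can, square_can, hex_can below 0.03 m/s and x of round_can in the frame of mat between -0.115 and 0.115 m and y of round_can in the frame of mat between -0.065 and 0.065 m and z of round_can in the frame of mat between -0.002 and 0.01 m and x of square_can in the frame of mat between -0.115 and 0.115 m and y of square_can in the frame of mat between -0.065 and 0.065 m and z of square_can in the frame of mat between -0.002 and 0.01 m and x of hex_can in the frame of mat between -0.115 and 0.115 m and y of hex_can in the frame of mat between -0.065 and 0.065 m and z of hex_can in the frame of mat between -0.002 and 0.01 m), for 0.2 s.
At the end, for the whole second after the job is handed in: The pin tin rests upright on the tray's floor within 15 mm of the tray's middle, and each of the three canisters stands upright and at rest within 15 mm of where it stood at the start. On the way all three canisters stood on the mat at once (centres at least 10 mm inside its edges) (horizontal distance between pin_tin and tray below 0.015 m and z of pin_tin in the frame of tray between 0 and 0.01 m and angle between pin_tin's own z axis and vertical below 0.12 rad and linear speed of each of pin_tin, round_can, square_can, hex_can below 0.03 m/s and distance of each of round_can, square_can, hex_can from where it was at the start of the episode below 0.015 m and angle between each of round_can, square_can, hex_can's own z axis and vertical below 0.1 rad); the robot touches nothing.
It fails at once if a canister or the pin tin is knocked over (tilts more than 45 degrees) (angle between any of round_can, square_can, hex_can, pin_tin's own z axis and vertical above 0.8 rad).
It fails at once if the mug or the tape measure is shifted by more than 20 mm or tipped (distance of any of mug, tape_case from where it was at the start of the episode above 0.02 m or angle between any of mug, tape_case's own z axis and vertical above 0.3 rad).
It also fails if it takes over 150 s, if anything falls off the work surface, if the arm or the gripper's body presses on something with over 40 N, if the wrist force passes 120 N, or if a joint passes its speed limit or range.

## Working session

There is one attempt and no reset: what is moved stays moved. The work goes in short steps, Python scripts to look and compute and a tool call to move; the robot and the scene stay as the last step left them, time stands still between calls to the robot, and variables do not carry over. Pictures are saved under pics/ and viewed, at most 14 in all, crops included, and the job is handed in when it is done.

Besides the shell and the picture viewer there is one more tool, called after "Emit:" by a JSON object that holds its "fn" and its "kwargs". jog_arm: Moves the arm, as the interface text tells. Its arguments: {"type":"object","properties":{"series":{"type":"array"}},"required":["series"]}

```bash
ls; mkdir -p pics; python3 - <<'E'
from bench import ctrl
import cv2,numpy as np
o=ctrl.get_obs();print(o)
ims=[]
for n in("scene","top"):
    c=ctrl.camera(n);np.savez(f"pics/{n}0.npz",**c);cv2.imwrite(f"pics/{n}0.png",c["frame"])
    print(n,c["fx"],c["fy"],c["cx"],c["cy"],c["xyz"],c["rotation"])
E
```

```text
pics
{'time_s': 0.0, 'q': array([-1.31129128e+00,  1.81543649e-01,  1.60797845e+00, -1.69912542e-06,
        1.35378988e+00, -2.06290205e-01]), 'dq': array([ 0.00245067,  0.00091677, -0.0005851 , -0.00146737,  0.00028932,
        0.00022305]), 'joint_efforts': array([ 3.14148519e-04, -4.44873726e+01, -3.51334655e+01, -2.61020487e-04,
        9.13688564e-03,  8.83067656e-06]), 'eef_pos': array([ 0.25813171, -0.51320386,  0.23039696]), 'eef_rot': array([-8.59334350e-04,  9.73001313e-01,  2.30797975e-01, -2.36998400e-05]), 'wrist_force': array([-0.48350013,  0.04294602,  0.03512328]), 'torque': array([-0.04289433,  0.0483509 , -0.05619779]), 'grasp_force': 0.0, 'opening': 1.0012948056645106}
scene 375.6422712344076 375.6422712344076 322.67975604967063 198.60584635831904 [ 1.0947537  -0.37037982  0.57499174] [-0.37535145  0.80338208  0.41806327 -0.1972603 ]
top 387.13171345276265 387.13171345276265 323.0644414534567 203.6324045443613 [0.39087236 0.00585798 1.00220358] [-0.06430093  0.7042226  -0.70390838  0.06670009]
```

View pics/top0.png

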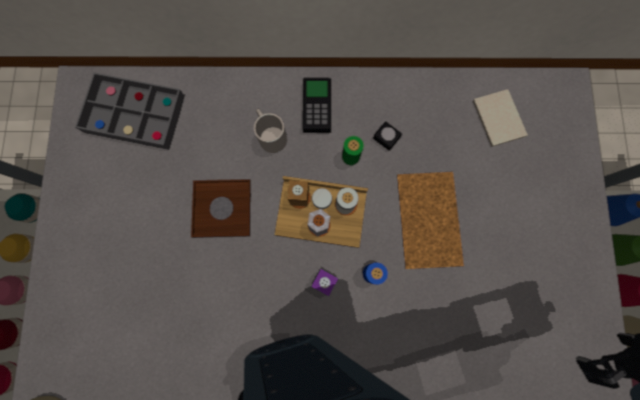

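View pics/scene0.png

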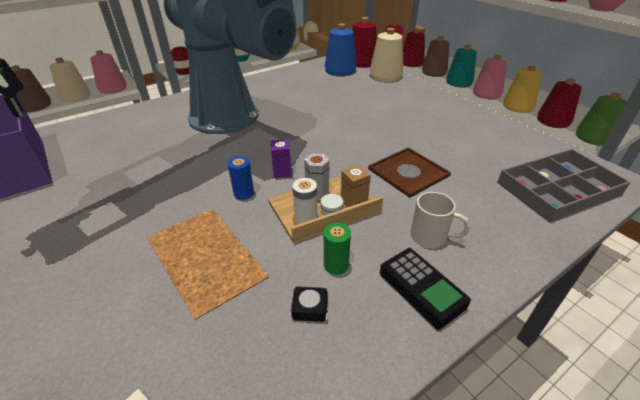

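The top view shows the stand with four things on it:
- square canister at (298,192)
- pin tin at (321,198)
- round white canister at (347,198)
- hex canister at (319,222)

The tray is at (221,208) and the mat at (430,220). The look-alikes are blue (375,273), green (352,150) and purple (325,282), all off the stand. The only white can is the one at (347,198) and the only brown one is at (298,192), so those are the ones meant.

```bash
cat > h.py <<'E'
import numpy as np,cv2
from scipy.spatial.transform import Rotation as R
def cloud(c):
    q=c["rotation"];M=R.from_quat([q[1],q[2],q[3],q[0]]).as_matrix() if np.shape(q)==(4,) else np.array(q)
    z=c["z_map"];v,u=np.mgrid[:z.shape[0],:z.shape[1]]
    P=np.dstack([(u-c["cx"])/c["fx"]*z,(v-c["cy"])/c["fy"]*z,z])@M.T+c["xyz"]
    P[z==0]=np.nan
    return P
E
python3 - <<'E'
from h import *
for n in("top","scene"):
    c=dict(np.load(f"pics/{n}0.npz"));P=cloud(c)
    f=c["frame"];hsv=cv2.cvtColor(f,cv2.COLOR_BGR2HSV)
    X,Y,Z=P[...,0],P[...,1],P[...,2]
    print(n,"table z",np.nanmedian(Z[(abs(X-.3)<.3)&(abs(Y)<.4)]))
    box=(X>.3)&(X<.52)&(Y>-.12)&(Y<.14)
    # tall tops
    def comps(m,tag,amin=15):
        k,l,s,ce=cv2.connectedComponentsWithStats(m.astype(np.uint8))
        for i in range(1,k):
            if s[i,4]<amin: continue
            p=P[l==i]; r=cv2.minAreaRect((p[:,:2]*1000).astype(np.float32));(cx,cy),rad=cv2.minEnclosingCircle((p[:,:2]*1000).astype(np.float32))
            print(tag,"px",ce[i].round(),"n",s[i,4],"z",np.percentile(p[:,2],[10,50,90]).round(4),"mean",p[:,:2].mean(0).round(4),"rect",np.round(r[0]),np.round(r[1]),round(r[2],1),"circ",round(cx),round(cy),round(rad))
    comps(box&(Z>.09),"tall"); comps(box&(Z>.036)&(Z<.055),"tin/wall"); 
    comps(box&(Z>.009)&(Z<.022),"board",200)
    H,S,V=[hsv[...,i] for i in range(3)]
    comps((H>5)&(H<25)&(S>100)&(Y<-.1)&(Y>-.45)&(X>.2)&(abs(Z)<.02),"mat",300)
    comps((Y>.15)&(Y<.4)&(X>.25)&(X<.5)&(S>100)&(Z<.03)&(Z>-.01),"tray",300)
    comps((Y>.15)&(Y<.4)&(X>.25)&(X<.5)&(S<60)&(Z>.0015)&(Z<.02)&(V<140),"disc",50)
cs=dict(np.load("pics/top0.npz"))["frame"][165:260,265:385];cv2.imwrite("pics/c1.png",cv2.resize(cs,None,fx=6,fy=6,interpolation=2))
E
```

```text
top table z 0.001472694969883781
tall px [319. 225.] n 221 z [0.1099 0.1135 0.1158] mean [0.5078 0.0128] rect [506.  13.] [27. 49.] 0.4 circ 514 13 25
tall px [372. 273.] n 167 z [0.0909 0.0926 0.0955] mean [ 0.3981 -0.1101] rect [ 399. -108.] [23. 46.] 90.0 circ 399 -115 23
tall px [364. 383.] n 1698 z [0.5962 0.6641 0.7057] mean [ 0.3037 -0.0282] rect [305. -29.] [ 7. 51.] 12.9 circ 304 -30 26
board px [324. 234.] n 1183 z [0.0132 0.0154 0.0178] mean [ 0.4969 -0.0009] rect [495.  14.] [223.  52.] 88.2 circ 508 14 112
mat px [429. 220.] n 5385 z [0.0018 0.0042 0.0065] mean [ 0.5356 -0.2744] rect [ 539. -275.] [250. 150.] 2.9 circ 538 -275 143
disc px [184. 252.] n 268 z [0.0017 0.0026 0.0041] mean [0.4534 0.3597] rect [439. 351.] [ 85. 114.] 82.4 circ 440 352 66
disc px [228. 266.] n 186 z [0.0017 0.0025 0.0038] mean [0.4172 0.245 ] rect [426. 247.] [ 59. 109.] 67.1 circ 417 227 55
disc px [220. 285.] n 62 z [0.0018 0.0023 0.0043] mean [0.3692 0.2637] rect [370. 263.] [18. 67.] 82.5 circ 371 265 34
disc px [189. 295.] n 338 z [0.0017 0.0024 0.0041] mean [0.3449 0.3384] rect [345. 33
[... 834 characters left out ...]
1142] mean [0.5093 0.0065] rect [507.  12.] [26. 49.] 0.0 circ 515 12 25
tall px [243. 160.] n 92 z [0.0905 0.0917 0.093 ] mean [ 0.4008 -0.1107] rect [ 400. -109.] [21. 49.] 89.4 circ 400 -116 24
tin/wall px [281. 163.] n 117 z [0.0378 0.0453 0.0529] mean [ 0.3986 -0.0128] rect [399. -13.] [45.  5.] 59.8 circ 398 -13 23
tin/wall px [249. 181.] n 38 z [0.0377 0.0453 0.0518] mean [ 0.4204 -0.1113] rect [ 418. -109.] [ 5. 24.] 32.1 circ 417 -110 12
board px [281. 201.] n 342 z [0.013  0.0145 0.0158] mean [ 0.4942 -0.0699] rect [497. -66.] [61. 57.] 78.6 circ 498 -65 40
mat px [206. 262.] n 7100 z [0.0023 0.0036 0.0049] mean [ 0.5543 -0.2795] rect [ 541. -276.] [251. 149.] 3.0 circ 541 -276 144
```

View pics/c1.png

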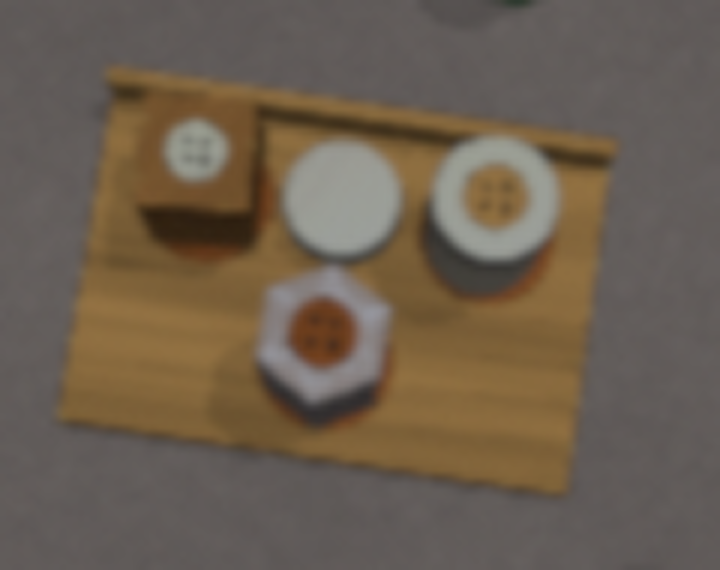

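The crop confirms it. In top-view pixels: brown square with a white button (298,192), low tin (321,198), white round canister (347,198), steel hex with corners along x (319,222).

My search box was too low in x, so I'll measure again with it fixed.

```bash
python3 - <<'E'
from h import *
for n in("top","scene"):
    c=dict(np.load(f"pics/{n}0.npz"));P=cloud(c)
    H,S,V=cv2.split(cv2.cvtColor(c["frame"],cv2.COLOR_BGR2HSV))
    X,Y,Z=P[...,0],P[...,1],P[...,2]
    box=(X>.45)&(X<.66)&(Y>-.13)&(Y<.15)
    def comps(m,tag,amin=40):
        k,l,s,ce=cv2.connectedComponentsWithStats(m.astype(np.uint8))
        for i in range(1,k):
            if s[i,4]<amin: continue
            p=P[l==i];q=(p[:,:2]*1000).astype(np.float32);r=cv2.minAreaRect(q);b=cv2.boxPoints(r)
            e=b[1:]-b[:-1];a=[np.round(((np.arctan2(*v[::-1])+np.pi/4)%(np.pi/2)-np.pi/4),3) for v in e][0]
            print(n,tag,"px",ce[i].round(),"n",s[i,4],"z",np.percentile(p[:,2],[5,50,95]).round(4),"mean",p[:,:2].mean(0).round(4),"rect",np.round(r[0],1),np.round(r[1]),a,"circ",np.round(cv2.minEnclosingCircle(q)[0],1))
    # top lids only: near top height
    for lo,hi in((.095,.104),(.104,.1105),(.1105,.12)): comps(box&(Z>lo)&(Z<hi),f"lid{lo}")
    comps(box&(Z>.04)&(Z<.052)&(S<60),"tin"); comps(box&(Z>.008)&(Z<.05)&(S>60),"board",200)
    comps((H>5)&(H<25)&(S>100)&(Y<-.15)&(Y>-.45)&(X>.3)&(abs(Z)<.02),"mat",300)
    t=(Y>.17)&(Y<.4)&(X>.43)&(X<.66)&(Z<.03)&(Z>-.01)
    comps(t&(S>90),"tray",200); 
    k=cv2.morphologyEx((t&(S>90)).astype(np.uint8),cv2.MORPH_CLOSE,np.ones((25,25)))
    comps(t&(cv2.erode(k,np.ones((9,9)))>0)&(S<70),"disc",30)
E
```

```text
top lid0.095 px [298. 190.] n 343 z [0.0983 0.1013 0.1035] mean [0.5932 0.0635] rect [593.6  63.4] [46. 46.] -0.076 circ [593.6  63.9]
top lid0.104 px [348. 197.] n 330 z [0.105  0.1074 0.1098] mean [ 0.5738 -0.0551] rect [573.2 -55.3] [49. 49.] 0.778 circ [574.  -55.3]
top lid0.1105 px [319. 220.] n 366 z [0.1114 0.1139 0.1168] mean [0.5189 0.0128] rect [519.   12.5] [48. 53.] -0.197 circ [518.7  12.6]
top tin px [322. 198.] n 294 z [0.0426 0.0455 0.0482] mean [0.5857 0.0057] rect [586.5   5.3] [45. 50.] -0.001 circ [586.5   5.3]
top board px [321. 215.] n 3433 z [0.0126 0.0158 0.0448] mean [0.545  0.0069] rect [554.1   7.7] [221. 150.] -0.148 circ [554.2   8. ]
top mat px [429. 220.] n 5385 z [0.0011 0.0042 0.0071] mean [ 0.5356 -0.2744] rect [ 538.6 -275. ] [250. 150.] 0.051 circ [ 537.9 -274.5]
top tray px [221. 208.] n 2818 z [0.0029 0.0061 0.0134] mean [0.5659 0.2699] rect [566.3 270.1] [149. 153.] 0.021 circ [565.8 269. ]
top disc px [221. 208.] n 419 z [0.0033 0.0063 0.0091] mean [0.5666 0.269 ] rect [566.4 269. ] [59. 59.] 0.054 circ [566.9 269. ]
scene lid0.095 px [316. 169
[... 1036 characters left out ...]
7 circ [588.1   4.2]
scene tin px [306. 213.] n 96 z [0.0408 0.0459 0.0512] mean [ 0.5925 -0.0645] rect [590.5 -63. ] [45. 17.] -0.441 circ [583.6 -59.7]
scene board px [323. 211.] n 2494 z [0.0121 0.0191 0.045 ] mean [ 0.5862 -0.017 ] rect [555.6   6.8] [221. 154.] -0.143 circ [556.4   6.7]
scene mat px [206. 262.] n 7100 z [0.0019 0.0036 0.0052] mean [ 0.5543 -0.2795] rect [ 540.5 -276.5] [251. 149.] 0.053 circ [ 540.6 -275.9]
scene tray px [409. 171.] n 1870 z [0.0031 0.0052 0.012 ] mean [0.5711 0.2656] rect [568.6 266.2] [150. 152.] 0.027 circ [569.  266.6]
scene disc px [408. 171.] n 251 z [0.0036 0.0053 0.007 ] mean [0.5683 0.2668] rect [567.4 266.9] [60. 58.] -0.143 circ [567.5 267.2]
```

Both views agree to 2–3 mm, and the heights match the given sizes: lids at 101, 107 and 113 mm, tin top at 45, board at 15. The slots on the stand fit too.

| Thing | Position (mm) | Yaw (rad) |
|---|---|---|
| round_can | (574.5, -56) | – |
| hex_can | (520, 12) | – |
| square_can | (594.5, 63) | about -0.07 |
| pin_tin | (587, 5) | – |
| mat | (539.6, -276) | 0.05 |
| tray middle | (567, 268) | – |

I'll keep one tool yaw of -0.1 for the whole job.

Emit:
{"fn": "jog_arm", "kwargs": {"series": [[[0,0,0,0,0,0.1415,85],[0,0,0,0,0,0.1415,85],[0,0,0,0,0,0.1415,85],[0,0,0,0,0,0.1415,85],[18,-32,0,0,0,0,85],[18,-32,0,0,0,0,85],[18,-32,0,0,0,0,85],[18,-32,0,0,0,0,85],[18,-32,0,0,0,0,85],[18,-32,0,0,0,0,85]]]}}

```text
time_s: 1.1
eef_pos: [0.3854, -0.332, 0.2309]
eef_rot: [-0.0, 0.999, -0.05, -0.0]
wrist_force: [-0.0, 0.2, -0.1]
opening: 0.996
grasp_force: 0.0
```

Emit:
{"fn": "jog_arm", "kwargs": {"series": [[[18,-33,0,0,0,0,85],[18,-33,0,0,0,0,85],[18,-33,0,0,0,0,85],[18,-33,0,0,0,0,85],[18,-33,0,0,0,0,85],[18,-33,0,0,0,0,85],[18,-33,0,0,0,0,85],[18,-33,0,0,0,0,85],[18,-33,0,0,0,0,85],[0,0,0,0,0,0,85]]]}}

```text
time_s: 2.1
eef_pos: [0.5772, -0.0504, 0.2308]
eef_rot: [-0.001, 0.999, -0.048, -0.0]
wrist_force: [-1.0, -0.7, -0.1]
opening: 0.994
grasp_force: 0.0
```

```bash
cat > d.py <<'E'
# d.py x y z: tool-frame shift (mm) from measured TCP to a world target (mm)
import sys
from h import *
from bench import ctrl
def delta(t):
    o=ctrl.get_obs();q=o["eef_rot"];M=R.from_quat([q[1],q[2],q[3],q[0]])
    print("t",round(o["time_s"],2),"pos",np.round(o["eef_pos"]*1000,1),"tool x yaw",np.round(np.arctan2(M.as_matrix()[1,0],M.as_matrix()[0,0]),3),"tilt",np.round(M.as_matrix()[:,2],3),"F",np.round(o["wrist_force"],1),"open",round(o["opening"]*85.4,1),"grip",round(o["grasp_force"],1))
    print("tool shift",np.round(M.inv().apply(np.array(t)-o["eef_pos"]*1000),1))
if __name__=="__main__": delta([float(a) for a in sys.argv[1:4]])
E
python3 d.py 574.5 -56 60
python3 - <<'E'
from bench import ctrl
import cv2
cv2.imwrite("pics/w1.png",ctrl.camera("wrist")["frame"])
E
```

```text
t 2.1 pos [577.2 -50.4 230.8] tool x yaw -0.096 tilt [ 0.     0.001 -1.   ] F [-1.  -0.7 -0.1] open 84.9 grip 0.0
tool shift [ -2.1   6.  170.7]
```

View pics/w1.png

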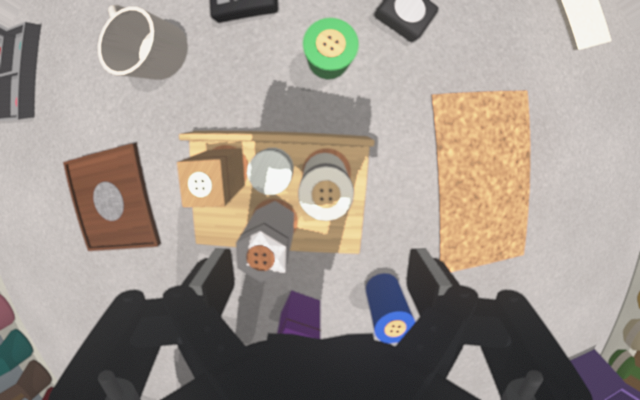

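The wrist view shows the round canister (325,190) almost under the fingers, with the tin next to it at (270,170) and the stand clear. Going down.

Emit:
{"fn": "jog_arm", "kwargs": {"series": [[[-2,6,20,0,0,0,85],[0,0,25,0,0,0,85],[0,0,25,0,0,0,85],[0,0,25,0,0,0,85],[0,0,25,0,0,0,85],[0,0,25,0,0,0,85],[0,0,15,0,0,0,85],[0,0,10,0,0,0,85],[0,0,0,0,0,0,85],[0,0,0,0,0,0,85]]]}}

```text
time_s: 3.15
eef_pos: [0.5738, -0.0604, 0.0621]
eef_rot: [0.0, 0.999, -0.05, 0.001]
wrist_force: [0.7, 0.3, 0.9]
opening: 0.997
grasp_force: 0.0
```

Emit:
{"fn": "jog_arm", "kwargs": {"series": [[[0,0,0,0,0,0,40],[0,0,0,0,0,0,40],[0,0,0,0,0,0,40],[0,0,0,0,0,0,40],[0,0,0,0,0,0,40],[0,0,0,0,0,0,40],[0,0,0,0,0,0,40],[0,0,0,0,0,0,40],[0,0,0,0,0,0,40],[0,0,0,0,0,0,40]]]}}

```text
time_s: 4.15
eef_pos: [0.5743, -0.06, 0.0626]
eef_rot: [0.0, 0.999, -0.05, 0.001]
wrist_force: [-1.0, 0.8, 6.4]
opening: 0.571
grasp_force: 61.9
```

```bash
python3 d.py 464.7 -280 200
```

```text
t 4.15 pos [574.3 -60.   62.6] tool x yaw -0.1 tilt [ 0.002 -0.    -1.   ] F [-1.   0.8  6.4] open 48.8 grip 61.9
tool shift [ -86.7  229.9 -137.6]
```

Gripped, 48.8 mm wide. Lifting and carrying to the near mat slot.

Emit:
{"fn": "jog_arm", "kwargs": {"series": [[[0,0,-20,0,0,0,40],[0,0,-30,0,0,0,40],[0,0,-30,0,0,0,40],[0,0,-30,0,0,0,40],[0,0,-27,0,0,0,40],[-10,26,0,0,0,0,40],[-12,32,0,0,0,0,40],[-12,32,0,0,0,0,40],[-12,32,0,0,0,0,40],[-12,32,0,0,0,0,40]]]}}

```text
time_s: 5.15
eef_pos: [0.499, -0.2082, 0.1979]
eef_rot: [-0.0, 0.999, -0.05, -0.0]
wrist_force: [0.9, 0.8, -2.0]
opening: 0.571
grasp_force: 62.6
```

Emit:
{"fn": "jog_arm", "kwargs": {"series": [[[-12,32,0,0,0,0,40],[-12,32,0,0,0,0,40],[-5,12,0,0,0,0,40],[0,0,0,0,0,0,40],[0,0,30,0,0,0,40],[0,0,30,0,0,0,40],[0,0,30,0,0,0,40],[0,0,25,0,0,0,40],[0,0,15,0,0,0,40],[0,0,0,0,0,0,40]]]}}

```text
time_s: 6.15
eef_pos: [0.4627, -0.2779, 0.066]
eef_rot: [-0.002, 0.999, -0.05, -0.002]
wrist_force: [-0.5, 0.1, -2.7]
opening: 0.575
grasp_force: 62.7
```

```bash
python3 d.py 464.7 -280 52.6
```

```text
t 6.15 pos [ 462.7 -277.9   66. ] tool x yaw -0.099 tilt [-0.003  0.004 -1.   ] F [-0.5  0.1 -2.7] open 49.1 grip 62.7
tool shift [ 2.3  1.9 13.4]
```

Emit:
{"fn": "jog_arm", "kwargs": {"series": [[[0,0,5,0,0,0,40],[0,0,4,0,0,0,40],[0,0,3,0,0,0,40],[0,0,1,0,0,0,40],[0,0,0,0,0,0,40],[0,0,0,0,0,0,40],[0,0,0,0,0,0,60],[0,0,0,0,0,0,75],[0,0,0,0,0,0,85],[0,0,0,0,0,0,85]]]}}

```text
time_s: 7.15
eef_pos: [0.4638, -0.2803, 0.0555]
eef_rot: [0.0, 0.999, -0.05, 0.0]
wrist_force: [-0.8, -0.9, 1.2]
opening: 0.995
grasp_force: 0.0
```

```bash
python3 d.py 520 12 200
```

```text
t 7.15 pos [ 463.8 -280.3   55.5] tool x yaw -0.1 tilt [ 0. -0. -1.] F [-0.8 -0.9  1.2] open 85.0 grip 0.0
tool shift [  26.7 -296.4 -144.6]
```

Emit:
{"fn": "jog_arm", "kwargs": {"series": [[[0,0,-25,0,0,0,85],[0,0,-40,0,0,0,85],[0,0,-40,0,0,0,85],[0,0,-40,0,0,0,85],[3,-30,0,0,0,0,85],[3,-40,0,0,0,0,85],[4,-40,0,0,0,0,85],[4,-40,0,0,0,0,85],[4,-40,0,0,0,0,85],[3,-40,0,0,0,0,85]]]}}

```text
time_s: 8.15
eef_pos: [0.5078, -0.0518, 0.2005]
eef_rot: [0.0, 0.999, -0.05, 0.0]
wrist_force: [0.7, 0.1, 0.2]
opening: 0.991
grasp_force: 0.0
```

Emit:
{"fn": "jog_arm", "kwargs": {"series": [[[3,-40,0,0,0,0,85],[3,-26,0,0,0,0,85],[0,0,0,0,0,0,85],[0,0,0,0,0,0,85],[0,0,0,0,0,0,85],[0,0,0,0,0,0,85],[0,0,0,0,0,0,85],[0,0,0,0,0,0,85],[0,0,0,0,0,0,85],[0,0,0,0,0,0,85]]]}}

```text
time_s: 9.15
eef_pos: [0.5202, 0.0115, 0.2003]
eef_rot: [0.0, 0.999, -0.05, 0.0]
wrist_force: [0.3, 0.3, 0.3]
opening: 0.996
grasp_force: 0.0
```

```bash
python3 d.py 520 12 62
python3 - <<'E'
from h import *
from bench import ctrl
c=ctrl.camera("scene");cv2.imwrite("pics/s1.png",c["frame"])
c=ctrl.camera("scene");P=cloud(c);X,Y,Z=P[...,0],P[...,1],P[...,2]
m=(Z>.088)&(Z<.105)&(Y<-.2)&(Y>-.36)&(X>.4)&(X<.68);p=P[m];print(len(p),cv2.minEnclosingCircle((p[:,:2]*1000).astype(np.float32)),np.percentile(p[:,2],[5,50,95]))
E
```

```text
t 9.15 pos [520.2  11.5 200.3] tool x yaw -0.101 tilt [ 0. -0. -1.] F [0.3 0.3 0.3] open 85.1 grip 0.0
tool shift [ -0.2  -0.5 138.3]
400 ((465.7486877441406, -281.130126953125), 25.923551559448242) [0.09007158 0.09550755 0.09756992]
```

View pics/s1.png

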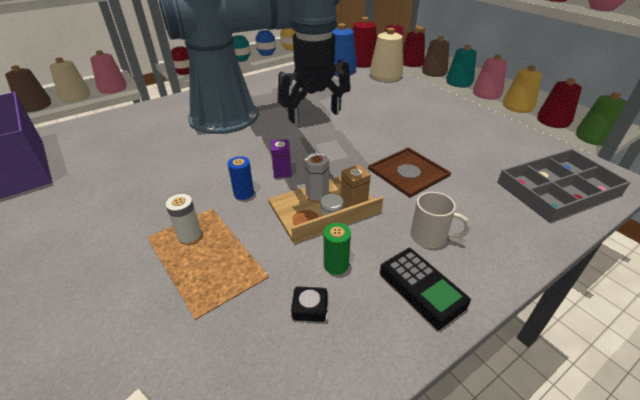

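The round canister stands upright on the mat at (185,218), measured at (465.7,-281) with its lid at 96 mm as expected. Now the hex.

Emit:
{"fn": "jog_arm", "kwargs": {"series": [[[0,0,20,0,0,0,85],[0,0,25,0,0,0,85],[0,0,25,0,0,0,85],[0,0,25,0,0,0,85],[0,0,20,0,0,0,85],[0,0,13,0,0,0,85],[0,0,10,0,0,0,85],[0,0,0,0,0,0,85],[0,0,0,0,0,0,85],[0,0,0,0,0,0,40]]]}}

```text
time_s: 10.25
eef_pos: [0.5211, 0.0116, 0.0634]
eef_rot: [0.0, 0.999, -0.05, 0.001]
wrist_force: [-0.0, -0.0, -0.2]
opening: 0.854
grasp_force: 0.0
```

Emit:
{"fn": "jog_arm", "kwargs": {"series": [[[0,0,0,0,0,0,40],[0,0,0,0,0,0,40],[0,0,0,0,0,0,40],[0,0,0,0,0,0,40],[0,0,0,0,0,0,40],[0,0,0,0,0,0,40],[0,0,0,0,0,0,40],[0,0,0,0,0,0,40],[0,0,0,0,0,0,40],[0,0,0,0,0,0,40]]]}}

```text
time_s: 11.25
eef_pos: [0.5208, 0.0117, 0.0633]
eef_rot: [0.0, 0.999, -0.05, 0.001]
wrist_force: [-1.1, 0.7, 6.6]
opening: 0.559
grasp_force: 60.6
```

```bash
python3 d.py 539.6 -276 200
```

```text
t 11.25 pos [520.8  11.7  63.3] tool x yaw -0.1 tilt [ 0.001 -0.    -1.   ] F [-1.1  0.7  6.6] open 47.7 grip 60.6
tool shift [  47.7  284.4 -136.6]
```

Emit:
{"fn": "jog_arm", "kwargs": {"series": [[[0,0,-20,0,0,0,40],[0,0,-30,0,0,0,40],[0,0,-30,0,0,0,40],[0,0,-30,0,0,0,40],[0,0,-27,0,0,0,40],[4,25,0,0,0,0,40],[6,35,0,0,0,0,40],[6,35,0,0,0,0,40],[6,35,0,0,0,0,40],[6,35,0,0,0,0,40]]]}}

```text
time_s: 12.25
eef_pos: [0.531, -0.1564, 0.1988]
eef_rot: [-0.0, 0.999, -0.05, -0.0]
wrist_force: [0.1, -0.8, -2.0]
opening: 0.556
grasp_force: 62.3
```

Emit:
{"fn": "jog_arm", "kwargs": {"series": [[[6,35,0,0,0,0,40],[6,35,0,0,0,0,40],[6,35,0,0,0,0,40],[2,14,0,0,0,0,40],[0,0,0,0,0,0,40],[0,0,30,0,0,0,40],[0,0,35,0,0,0,40],[0,0,35,0,0,0,40],[0,0,25,0,0,0,40],[0,0,10,0,0,0,40]]]}}

```text
time_s: 13.25
eef_pos: [0.5375, -0.2725, 0.0609]
eef_rot: [-0.002, 0.999, -0.05, -0.003]
wrist_force: [0.3, 1.2, -2.9]
opening: 0.558
grasp_force: 62.1
```

Emit:
{"fn": "jog_arm", "kwargs": {"series": [[[0,0,5,0,0,0,40],[0,0,4,0,0,0,40],[0,0,3,0,0,0,40],[0,0,0,0,0,0,40],[0,0,0,0,0,0,40],[0,0,0,0,0,0,40],[0,0,0,0,0,0,40],[0,0,0,0,0,0,40],[0,0,0,0,0,0,40],[0,0,0,0,0,0,40]]]}}

```text
time_s: 14.25
eef_pos: [0.5395, -0.2757, 0.0524]
eef_rot: [0.0, 0.999, -0.05, 0.0]
wrist_force: [0.3, 0.3, -2.8]
opening: 0.562
grasp_force: 62.1
```

```bash
python3 d.py 539.6 -276 53.3
```

```text
t 14.25 pos [ 539.5 -275.7   52.4] tool x yaw -0.1 tilt [ 0. -0. -1.] F [ 0.3  0.3 -2.8] open 48.0 grip 62.1
tool shift [ 0.1  0.3 -0.9]
```

Emit:
{"fn": "jog_arm", "kwargs": {"series": [[[0,0,1,0,0,0,40],[0,0,0,0,0,0,40],[0,0,0,0,0,0,52],[0,0,0,0,0,0,65],[0,0,0,0,0,0,80],[0,0,0,0,0,0,85],[0,0,0,0,0,0,85],[0,0,0,0,0,0,85],[0,0,-10,0,0,0,85],[0,0,-20,0,0,0,85]]]}}

```text
time_s: 15.25
eef_pos: [0.5384, -0.2749, 0.0804]
eef_rot: [-0.001, 0.999, -0.05, -0.001]
wrist_force: [-0.6, -0.7, -0.9]
opening: 0.994
grasp_force: 0.0
```

```bash
python3 d.py 594.5 63 200
```

```text
t 15.25 pos [ 538.4 -274.9   80.4] tool x yaw -0.1 tilt [-0.003  0.002 -1.   ] F [-0.6 -0.7 -0.9] open 84.9 grip 0.0
tool shift [  21.7 -342.  -119. ]
```

Emit:
{"fn": "jog_arm", "kwargs": {"series": [[[0,0,-30,0,0,0,85],[0,0,-40,0,0,0,85],[0,0,-40,0,0,0,85],[0,0,-9,0,0,0,85],[2,-35,0,0,0,0,85],[2,-40,0,0,0,0,85],[3,-40,0,0,0,0,85],[3,-40,0,0,0,0,85],[3,-40,0,0,0,0,85],[3,-40,0,0,0,0,85]]]}}

```text
time_s: 16.25
eef_pos: [0.5788, -0.0418, 0.2005]
eef_rot: [0.0, 0.999, -0.05, 0.0]
wrist_force: [0.3, -1.0, 0.1]
opening: 1.0
grasp_force: 0.0
```

Emit:
{"fn": "jog_arm", "kwargs": {"series": [[[2,-40,0,0,0,0,85],[2,-40,0,0,0,0,85],[1,-27,0,0,0,0,85],[0,0,0,0,0,0,85],[0,0,0,0,0,0,85],[0,0,0,0,0,0,85],[0,0,0,0,0,0,85],[0,0,0,0,0,0,85],[0,0,0,0,0,0,85],[0,0,0,0,0,0,85]]]}}

```text
time_s: 17.25
eef_pos: [0.5946, 0.062, 0.2003]
eef_rot: [0.0, 0.999, -0.05, 0.0]
wrist_force: [0.7, 0.2, 0.4]
opening: 1.0
grasp_force: 0.0
```

```bash
python3 d.py 594.5 63 60
python3 - <<'E'
from h import *
from bench import ctrl
c=ctrl.camera("scene");P=cloud(c);X,Y,Z=P[...,0],P[...,1],P[...,2]
for lo,hi,a,b in((.088,.0985,.4,.5),(.0985,.108,.5,.58)):
    p=P[(Z>lo)&(Z<hi)&(Y<-.2)&(Y>-.36)&(X>a)&(X<b)];print(len(p),cv2.minEnclosingCircle((p[:,:2]*1000).astype(np.float32)),np.percentile(p[:,2],[5,50,95]))
E
```

```text
t 17.25 pos [594.6  62.  200.3] tool x yaw -0.101 tilt [ 0. -0. -1.] F [0.7 0.2 0.4] open 85.4 grip 0.0
tool shift [ -0.2  -1.  140.3]
397 ((465.82537841796875, -282.39642333984375), 26.56404685974121) [0.08989681 0.09548844 0.09741279]
428 ((539.2786254882812, -275.9574890136719), 27.31504249572754) [0.10010984 0.10184892 0.10370574]
```

The hex stands upright at (539,-276) with its lid at 102 mm. Now the square canister.

Emit:
{"fn": "jog_arm", "kwargs": {"series": [[[0,-1,20,0,0,0,85],[0,0,25,0,0,0,85],[0,0,25,0,0,0,85],[0,0,25,0,0,0,85],[0,0,20,0,0,0,85],[0,0,15,0,0,0,85],[0,0,10,0,0,0,85],[0,0,0,0,0,0,85],[0,0,0,0,0,0,85],[0,0,0,0,0,0,35]]]}}

```text
time_s: 18.3
eef_pos: [0.5957, 0.0634, 0.0616]
eef_rot: [0.0, 0.999, -0.05, 0.001]
wrist_force: [0.4, -0.2, 0.2]
opening: 0.85
grasp_force: 0.0
```

Emit:
{"fn": "jog_arm", "kwargs": {"series": [[[0,0,0,0,0,0,35],[0,0,0,0,0,0,35],[0,0,0,0,0,0,35],[0,0,0,0,0,0,35],[0,0,0,0,0,0,35],[0,0,0,0,0,0,35],[0,0,0,0,0,0,35],[0,0,0,0,0,0,35],[0,0,0,0,0,0,35],[0,0,0,0,0,0,35]]]}}

```text
time_s: 19.3
eef_pos: [0.5956, 0.0635, 0.0613]
eef_rot: [0.0, 0.999, -0.05, 0.001]
wrist_force: [-0.5, 0.5, 6.1]
opening: 0.53
grasp_force: 61.8
```

```bash
python3 d.py 615 -272 200
```

```text
t 19.3 pos [595.6  63.5  61.3] tool x yaw -0.1 tilt [ 0.002 -0.    -1.   ] F [-0.5  0.5  6.1] open 45.3 grip 61.8
tool shift [  53.2  331.8 -138.6]
```

Emit:
{"fn": "jog_arm", "kwargs": {"series": [[[0,0,-20,0,0,0,35],[0,0,-30,0,0,0,35],[0,0,-30,0,0,0,35],[0,0,-30,0,0,0,35],[0,0,-29,0,0,0,35],[4,26,0,0,0,0,35],[6,38,0,0,0,0,35],[6,38,0,0,0,0,35],[6,38,0,0,0,0,35],[6,38,0,0,0,0,35]]]}}

```text
time_s: 20.3
eef_pos: [0.6041, -0.1176, 0.1986]
eef_rot: [-0.0, 0.999, -0.05, -0.001]
wrist_force: [0.7, 0.1, -2.1]
opening: 0.532
grasp_force: 61.5
```

Emit:
{"fn": "jog_arm", "kwargs": {"series": [[[6,38,0,0,0,0,35],[6,38,0,0,0,0,35],[6,38,0,0,0,0,35],[5,28,0,0,0,0,35],[2,12,0,0,0,0,35],[0,0,30,0,0,0,35],[0,0,35,0,0,0,35],[0,0,35,0,0,0,35],[0,0,25,0,0,0,35],[0,0,10,0,0,0,35]]]}}

```text
time_s: 21.3
eef_pos: [0.612, -0.2696, 0.0602]
eef_rot: [-0.002, 0.999, -0.05, -0.003]
wrist_force: [-1.2, 0.4, -1.5]
opening: 0.535
grasp_force: 61.5
```

Emit:
{"fn": "jog_arm", "kwargs": {"series": [[[0,0,5,0,0,0,35],[0,0,4,0,0,0,35],[0,0,3,0,0,0,35],[0,0,0,0,0,0,35],[0,0,0,0,0,0,35],[0,0,0,0,0,0,35],[0,0,0,0,0,0,35],[0,0,0,0,0,0,35],[0,0,0,0,0,0,35],[0,0,0,0,0,0,35]]]}}

```text
time_s: 22.3
eef_pos: [0.6142, -0.2721, 0.0523]
eef_rot: [-0.0, 0.999, -0.05, -0.0]
wrist_force: [0.6, 0.4, -1.9]
opening: 0.53
grasp_force: 61.5
```

```bash
python3 d.py 615 -272 50.5
```

```text
t 22.3 pos [ 614.2 -272.1   52.3] tool x yaw -0.1 tilt [-0.  0. -1.] F [ 0.6  0.4 -1.9] open 45.3 grip 61.5
tool shift [ 0.8 -0.2  1.8]
```

Emit:
{"fn": "jog_arm", "kwargs": {"series": [[[0,0,2,0,0,0,35],[0,0,0,0,0,0,35],[0,0,0,0,0,0,50],[0,0,0,0,0,0,65],[0,0,0,0,0,0,80],[0,0,0,0,0,0,85],[0,0,0,0,0,0,85],[0,0,0,0,0,0,85],[0,0,-10,0,0,0,85],[0,0,-20,0,0,0,85]]]}}

```text
time_s: 23.3
eef_pos: [0.613, -0.2713, 0.0792]
eef_rot: [-0.001, 0.999, -0.05, -0.002]
wrist_force: [-0.1, -0.1, 0.7]
opening: 0.992
grasp_force: 0.0
```

Emit:
{"fn": "jog_arm", "kwargs": {"series": [[[0,0,-30,0,0,0,85],[0,0,-40,0,0,0,85],[0,0,-40,0,0,0,85],[0,0,-10,0,0,0,85],[0,-30,0,0,0,0,85],[0,-40,0,0,0,0,85],[0,-40,0,0,0,0,85],[0,-40,0,0,0,0,85],[0,-40,0,0,0,0,85],[0,0,0,0,0,0,85]]]}}

```text
time_s: 24.3
eef_pos: [0.6332, -0.0779, 0.2005]
eef_rot: [-0.001, 0.999, -0.048, -0.0]
wrist_force: [0.6, -0.7, 0.5]
opening: 0.993
grasp_force: 0.0
```

```bash
python3 d.py 587 5 200
python3 - <<'E'
from h import *
from bench import ctrl
c=ctrl.camera("scene");cv2.imwrite("pics/s2.png",c["frame"])
P=cloud(c);X,Y,Z=P[...,0],P[...,1],P[...,2];S=cv2.cvtColor(c["frame"],cv2.COLOR_BGR2HSV)[...,1]
for lo,hi,a,b in((.088,.0985,.4,.5),(.0985,.108,.5,.58),(.08,.095,.58,.66)):
    p=P[(Z>lo)&(Z<hi)&(Y<-.2)&(Y>-.36)&(X>a)&(X<b)];print(len(p),cv2.minEnclosingCircle((p[:,:2]*1000).astype(np.float32)),np.percentile(p[:,2],[5,50,95]))
c=ctrl.camera("top");Pt=cloud(c);St=cv2.cvtColor(c["frame"],cv2.COLOR_BGR2HSV)[...,1]
for P,S in((P,S),(Pt,St)):
    p=P[(P[...,2]>.041)&(P[...,2]<.05)&(S<60)&(abs(P[...,1])<.06)&(P[...,0]>.54)&(P[...,0]<.64)];print("tin",len(p),cv2.minEnclosingCircle((p[:,:2]*1000).astype(np.float32)),np.median(p,axis=0))
E
```

```text
t 24.3 pos [633.2 -77.9 200.5] tool x yaw -0.095 tilt [-0.     0.002 -1.   ] F [ 0.6 -0.7  0.5] open 84.8 grip 0.0
tool shift [-53.9 -78.1   0.6]
397 ((465.41046142578125, -282.17657470703125), 27.063262939453125) [0.0894984  0.09552267 0.09734642]
435 ((540.0836181640625, -275.98443603515625), 27.2193660736084) [0.09980687 0.1017378  0.10341629]
613 ((614.0123291015625, -273.0013122558594), 31.963884353637695) [0.08288403 0.08959268 0.09150591]
tin 273 ((588.6307373046875, 3.93148136138916), 25.12452507019043) [0.59055196 0.00324284 0.0444355 ]
tin 3 ((631.1339721679688, 53.56172180175781), 2.6215765476226807) [0.63177615 0.05358869 0.04710726]
```

View pics/s2.png

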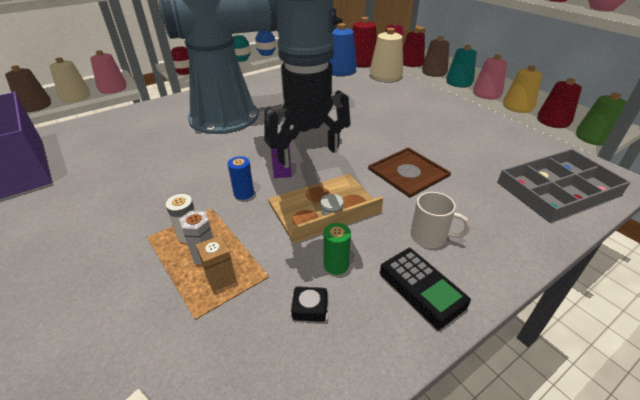

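All three canisters stand upright on the mat: round (180,220), hex (195,235), square (215,265). The tin is free on the stand at (332,202). Moving over it.

Emit:
{"fn": "jog_arm", "kwargs": {"series": [[[-18,-27,0,0,0,0,85],[-18,-27,0,0,0,0,85],[-18,-28,0,0,0,0,85],[0,0,20,0,0,0,85],[0,0,30,0,0,0,85],[0,0,30,0,0,0,85],[0,0,30,0,0,0,85],[0,0,20,0,0,0,85],[0,0,10,0,0,0,85],[0,0,0,0,0,0,85]]]}}

```text
time_s: 25.4
eef_pos: [0.5867, 0.0029, 0.0589]
eef_rot: [-0.0, 0.999, -0.051, -0.001]
wrist_force: [1.0, -0.4, -0.4]
opening: 0.995
grasp_force: 0.0
```

Emit:
{"fn": "jog_arm", "kwargs": {"series": [[[0,0,10,0,0,0,85],[0,0,5,0,0,0,85],[0,0,0,0,0,0,85],[0,0,0,0,0,0,85],[0,0,0,0,0,0,85],[0,0,0,0,0,0,85],[0,0,0,0,0,0,85],[0,0,0,0,0,0,85],[0,0,0,0,0,0,85],[0,0,0,0,0,0,85]]]}}

```text
time_s: 26.4
eef_pos: [0.5877, 0.0039, 0.0453]
eef_rot: [-0.0, 0.999, -0.05, -0.0]
wrist_force: [-0.4, 0.2, 0.7]
opening: 0.999
grasp_force: 0.0
```

```bash
python3 d.py 587.5 4.5 18
```

```text
t 26.4 pos [587.7   3.9  45.3] tool x yaw -0.1 tilt [-0.  0. -1.] F [-0.4  0.2  0.7] open 85.3 grip 0.0
tool shift [-0.2 -0.6 27.3]
```

Emit:
{"fn": "jog_arm", "kwargs": {"series": [[[0,-1,10,0,0,0,85],[0,0,8,0,0,0,85],[0,0,5,0,0,0,85],[0,0,4,0,0,0,85],[0,0,0,0,0,0,85],[0,0,0,0,0,0,40],[0,0,0,0,0,0,40],[0,0,0,0,0,0,40],[0,0,0,0,0,0,40],[0,0,0,0,0,0,40]]]}}

```text
time_s: 27.4
eef_pos: [0.5885, 0.0047, 0.0191]
eef_rot: [0.0, 0.999, -0.05, 0.001]
wrist_force: [0.1, -1.2, 4.7]
opening: 0.567
grasp_force: 62.0
```

Emit:
{"fn": "jog_arm", "kwargs": {"series": [[[0,0,0,0,0,0,40],[0,0,0,0,0,0,40],[0,0,0,0,0,0,40],[0,0,0,0,0,0,40],[0,0,0,0,0,0,40],[0,0,-5,0,0,0,40],[0,0,-10,0,0,0,40],[0,0,-10,0,0,0,40],[0,0,0,0,0,0,40],[0,0,0,0,0,0,40]]]}}

```text
time_s: 28.4
eef_pos: [0.5881, 0.0048, 0.0439]
eef_rot: [0.0, 0.999, -0.05, 0.001]
wrist_force: [0.1, 0.1, -0.8]
opening: 0.568
grasp_force: 61.9
```

```bash
python3 d.py 567 268 120
python3 - <<'E'
from bench import ctrl
import cv2
cv2.imwrite("pics/w2.png",ctrl.camera("wrist")["frame"])
E
```

```text
t 28.4 pos [588.1   4.8  43.9] tool x yaw -0.1 tilt [ 0.001 -0.    -1.   ] F [ 0.1  0.1 -0.8] open 48.5 grip 61.9
tool shift [ -47.3 -259.7  -76.2]
```

View pics/w2.png

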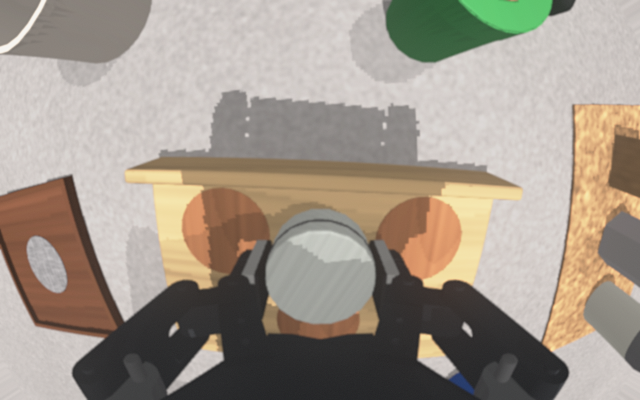

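The tin is held squarely between the fingers at (320,270). The brown place discs are clear. Carrying it to the tray.

Emit:
{"fn": "jog_arm", "kwargs": {"series": [[[0,0,-30,0,0,0,40],[0,0,-30,0,0,0,40],[0,0,-16,0,0,0,40],[-5,-26,0,0,0,0,40],[-7,-39,0,0,0,0,40],[-7,-39,0,0,0,0,40],[-7,-39,0,0,0,0,40],[-7,-39,0,0,0,0,40],[-7,-39,0,0,0,0,40],[-7,-39,0,0,0,0,40]]]}}

```text
time_s: 29.45
eef_pos: [0.5663, 0.2697, 0.1185]
eef_rot: [0.0, 0.999, -0.05, -0.0]
wrist_force: [0.1, 0.2, -1.3]
opening: 0.571
grasp_force: 62.2
```

Emit:
{"fn": "jog_arm", "kwargs": {"series": [[[0,0,0,0,0,0,40],[0,0,20,0,0,0,40],[0,0,25,0,0,0,40],[0,0,25,0,0,0,40],[0,0,15,0,0,0,40],[0,0,0,0,0,0,40],[0,0,0,0,0,0,40],[0,0,0,0,0,0,40],[0,0,0,0,0,0,40],[0,0,0,0,0,0,40]]]}}

```text
time_s: 30.45
eef_pos: [0.5678, 0.2685, 0.0354]
eef_rot: [-0.0, 0.999, -0.05, 0.001]
wrist_force: [-0.6, 1.0, -1.2]
opening: 0.566
grasp_force: 62.2
```

```bash
python3 d.py 567 268 9.5
```

```text
t 30.45 pos [567.8 268.5  35.4] tool x yaw -0.1 tilt [ 0.002  0.    -1.   ] F [-0.6  1.  -1.2] open 48.3 grip 62.2
tool shift [-0.8  0.6 25.9]
```

Emit:
{"fn": "jog_arm", "kwargs": {"series": [[[0,0,12,0,0,0,40],[0,0,7,0,0,0,40],[0,0,4,0,0,0,40],[0,0,2,0,0,0,40],[0,0,1,0,0,0,40],[0,0,0,0,0,0,40],[0,0,0,0,0,0,40],[0,0,0,0,0,0,52],[0,0,0,0,0,0,60],[0,0,0,0,0,0,70]]]}}

```text
time_s: 31.45
eef_pos: [0.567, 0.2683, 0.008]
eef_rot: [0.0, 0.999, -0.05, -0.0]
wrist_force: [-0.2, 1.5, 1.1]
opening: 0.821
grasp_force: 0.0
```

Emit:
{"fn": "jog_arm", "kwargs": {"series": [[[0,0,0,0,0,0,80],[0,0,0,0,0,0,85],[0,0,0,0,0,0,85],[0,0,-10,0,0,0,85],[0,0,-20,0,0,0,85],[0,0,-30,0,0,0,85],[0,0,-40,0,0,0,85],[0,0,-40,0,0,0,85],[0,0,-30,0,0,0,85],[0,0,-21,0,0,0,85]]]}}

```text
time_s: 32.45
eef_pos: [0.5681, 0.2686, 0.2035]
eef_rot: [-0.001, 0.999, -0.05, 0.002]
wrist_force: [0.4, -0.4, -0.2]
opening: 0.993
grasp_force: 0.0
```

Emit:
{"fn": "jog_arm", "kwargs": {"series": [[[3,30,0,0,0,0,85],[3,40,0,0,0,0,85],[3,40,0,0,0,0,85],[3,40,0,0,0,0,85],[3,40,0,0,0,0,85],[3,40,0,0,0,0,85],[0,0,0,0,0,0,85],[0,0,0,0,0,0,85],[0,0,0,0,0,0,85],[0,0,0,0,0,0,85]]]}}

```text
time_s: 33.45
eef_pos: [0.5619, 0.0389, 0.1995]
eef_rot: [-0.0, 0.999, -0.049, 0.0]
wrist_force: [0.3, -0.8, -0.3]
opening: 0.994
grasp_force: 0.0
```

```bash
python3 d.py 614 -272.5 200
python3 - <<'E'
from h import *
from bench import ctrl
c=ctrl.camera("scene");cv2.imwrite("pics/s3.png",c["frame"])
for n in("scene","top"):
    P=cloud(ctrl.camera(n));p=P[(P[...,2]>.025)&(P[...,2]<.05)&(abs(P[...,1]-.268)<.07)&(abs(P[...,0]-.567)<.07)]
    print("tin",len(p),len(p) and (cv2.minEnclosingCircle((p[:,:2]*1000).astype(np.float32)),np.percentile(p[:,2],[5,50,95])))
E
```

```text
t 33.45 pos [561.9  38.9 199.5] tool x yaw -0.099 tilt [ 0.  0. -1.] F [ 0.3 -0.8 -0.3] open 84.9 grip 0.0
tool shift [ 82.4 304.7  -0.6]
tin 219 (((567.2012939453125, 265.7462158203125), 25.37735366821289), array([0.02594107, 0.0342118 , 0.03612986]))
tin 229 (((565.8028564453125, 267.970703125), 25.052457809448242), array([0.03239944, 0.03568401, 0.03817459]))
```

View pics/s3.png

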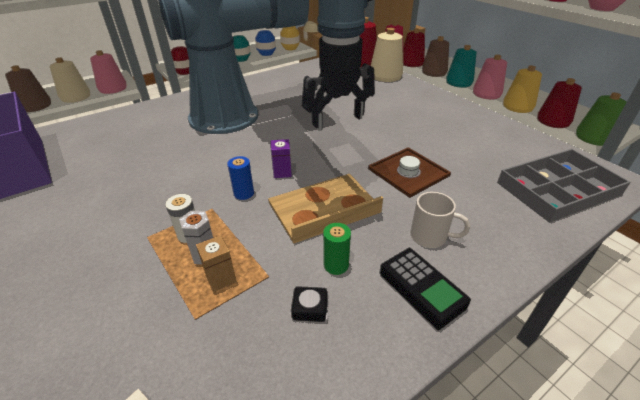

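The tin sits in the middle of the tray at (409,167) with its top at 35 mm, and the canisters are undisturbed. Fetching the square canister back.

Emit:
{"fn": "jog_arm", "kwargs": {"series": [[[8,30,0,0,0,0,85],[10,38,0,0,0,0,85],[10,38,0,0,0,0,85],[10,38,0,0,0,0,85],[10,38,0,0,0,0,85],[10,38,0,0,0,0,85],[10,38,0,0,0,0,85],[10,35,0,0,0,0,85],[4,12,0,0,0,0,85],[0,0,0,0,0,0,85]]]}}

```text
time_s: 34.6
eef_pos: [0.6131, -0.2752, 0.1987]
eef_rot: [-0.0, 0.999, -0.051, -0.0]
wrist_force: [-0.9, 1.1, 0.5]
opening: 0.998
grasp_force: 0.0
```

Emit:
{"fn": "jog_arm", "kwargs": {"series": [[[0,0,0,0,0,0,85],[0,0,20,0,0,0,85],[0,0,20,0,0,0,85],[0,0,15,0,0,0,85],[0,0,5,0,0,0,85],[0,0,0,0,0,0,85],[0,0,0,0,0,0,85],[0,0,0,0,0,0,85],[0,0,0,0,0,0,85],[0,0,0,0,0,0,85]]]}}

```text
time_s: 35.6
eef_pos: [0.6133, -0.2743, 0.1399]
eef_rot: [0.0, 0.999, -0.05, 0.0]
wrist_force: [-0.1, -0.4, -0.4]
opening: 0.992
grasp_force: 0.0
```

```bash
python3 d.py 614 -272.5 51
```

```text
t 35.6 pos [ 613.3 -274.3  139.9] tool x yaw -0.1 tilt [ 0.001 -0.001 -1.   ] F [-0.1 -0.4 -0.4] open 84.7 grip 0.0
tool shift [ 0.5 -1.9 88.9]
```

Emit:
{"fn": "jog_arm", "kwargs": {"series": [[[0,-2,25,0,0,0,85],[0,0,25,0,0,0,85],[0,0,20,0,0,0,85],[0,0,12,0,0,0,85],[0,0,7,0,0,0,85],[0,0,0,0,0,0,85],[0,0,0,0,0,0,35],[0,0,0,0,0,0,35],[0,0,0,0,0,0,35],[0,0,0,0,0,0,35]]]}}

```text
time_s: 36.6
eef_pos: [0.6141, -0.2725, 0.0517]
eef_rot: [0.001, 0.999, -0.05, 0.001]
wrist_force: [0.3, -0.1, 3.2]
opening: 0.53
grasp_force: 61.7
```

Emit:
{"fn": "jog_arm", "kwargs": {"series": [[[0,0,0,0,0,0,35],[0,0,0,0,0,0,35],[0,0,0,0,0,0,35],[0,0,0,0,0,0,35],[0,0,-20,0,0,0,35],[0,0,-30,0,0,0,35],[0,0,-30,0,0,0,35],[0,0,-35,0,0,0,35],[0,0,-35,0,0,0,35],[0,0,0,0,0,0,35]]]}}

```text
time_s: 37.6
eef_pos: [0.6158, -0.2737, 0.2066]
eef_rot: [0.003, 0.999, -0.05, 0.004]
wrist_force: [1.0, -0.7, -1.2]
opening: 0.535
grasp_force: 61.7
```

```bash
python3 d.py 595.3 63.5 200
```

```text
t 37.6 pos [ 615.8 -273.7  206.6] tool x yaw -0.1 tilt [ 0.008 -0.006 -1.   ] F [ 1.  -0.7 -1.2] open 45.7 grip 61.7
tool shift [ -54.2 -333.5    4.5]
```

Emit:
{"fn": "jog_arm", "kwargs": {"series": [[[-4,-24,0,0,0,0,35],[-6,-38,0,0,0,0,35],[-6,-38,0,0,0,0,35],[-6,-38,0,0,0,0,35],[-6,-38,0,0,0,0,35],[-6,-38,0,0,0,0,35],[-6,-38,0,0,0,0,35],[-6,-38,0,0,0,0,35],[-4,-28,0,0,0,0,35],[-2,-14,0,0,0,0,35]]]}}

```text
time_s: 38.6
eef_pos: [0.5933, 0.0661, 0.1986]
eef_rot: [-0.0, 0.999, -0.049, -0.001]
wrist_force: [0.4, -0.4, -1.6]
opening: 0.534
grasp_force: 61.8
```

Emit:
{"fn": "jog_arm", "kwargs": {"series": [[[0,0,0,0,0,0,35],[0,0,20,0,0,0,35],[0,0,30,0,0,0,35],[0,0,30,0,0,0,35],[0,0,20,0,0,0,35],[0,0,15,0,0,0,35],[0,0,5,0,0,0,35],[0,0,0,0,0,0,35],[0,0,0,0,0,0,35],[0,0,0,0,0,0,35]]]}}

```text
time_s: 39.6
eef_pos: [0.5958, 0.0633, 0.0817]
eef_rot: [0.0, 0.999, -0.05, 0.001]
wrist_force: [-0.1, 1.1, -2.2]
opening: 0.532
grasp_force: 61.8
```

```bash
python3 d.py 595.3 63.5 63
```

```text
t 39.6 pos [595.8  63.3  81.7] tool x yaw -0.1 tilt [ 0.003 -0.    -1.   ] F [-0.1  1.1 -2.2] open 45.4 grip 61.8
tool shift [-0.6 -0.1 18.7]
```

Emit:
{"fn": "jog_arm", "kwargs": {"series": [[[0,0,8,0,0,0,35],[0,0,6,0,0,0,35],[0,0,3,0,0,0,35],[0,0,2,0,0,0,35],[0,0,1,0,0,0,35],[0,0,0,0,0,0,35],[0,0,0,0,0,0,35],[0,0,0,0,0,0,50],[0,0,0,0,0,0,60],[0,0,0,0,0,0,75]]]}}

```text
time_s: 40.6
eef_pos: [0.5946, 0.0635, 0.06]
eef_rot: [-0.0, 0.999, -0.05, -0.0]
wrist_force: [-1.4, 0.1, -0.2]
opening: 0.855
grasp_force: 0.0
```

Emit:
{"fn": "jog_arm", "kwargs": {"series": [[[0,0,0,0,0,0,85],[0,0,0,0,0,0,85],[0,0,0,0,0,0,85],[0,0,-10,0,0,0,85],[0,0,-20,0,0,0,85],[0,0,-30,0,0,0,85],[0,0,-40,0,0,0,85],[0,0,-37,0,0,0,85],[-1,20,0,0,0,0,85],[-2,30,0,0,0,0,85]]]}}

```text
time_s: 41.6
eef_pos: [0.588, 0.0146, 0.2004]
eef_rot: [0.0, 0.999, -0.049, 0.002]
wrist_force: [-0.6, -0.6, 0.5]
opening: 0.994
grasp_force: 0.0
```

```bash
python3 d.py 539.7 -276 200
```

```text
t 41.6 pos [588.   14.6 200.4] tool x yaw -0.098 tilt [ 0.005 -0.001 -1.   ] F [-0.6 -0.6  0.5] open 84.9 grip 0.0
tool shift [-19.7 293.9   0.3]
```

Emit:
{"fn": "jog_arm", "kwargs": {"series": [[[-2,40,0,0,0,0,85],[-2,40,0,0,0,0,85],[-2,40,0,0,0,0,85],[-3,40,0,0,0,0,85],[-3,40,0,0,0,0,85],[-2,40,0,0,0,0,85],[-2,35,0,0,0,0,85],[-2,18,0,0,0,0,85],[0,0,0,0,0,0,85],[0,0,20,0,0,0,85]]]}}

```text
time_s: 42.6
eef_pos: [0.5413, -0.2764, 0.1804]
eef_rot: [0.001, 0.999, -0.05, 0.003]
wrist_force: [0.3, -0.8, 0.7]
opening: 0.996
grasp_force: 0.0
```

Emit:
{"fn": "jog_arm", "kwargs": {"series": [[[0,0,20,0,0,0,85],[0,0,15,0,0,0,85],[0,0,5,0,0,0,85],[0,0,0,0,0,0,85],[0,0,0,0,0,0,85],[0,0,0,0,0,0,85],[0,0,0,0,0,0,85],[0,0,0,0,0,0,85],[0,0,0,0,0,0,85],[0,0,0,0,0,0,85]]]}}

```text
time_s: 43.6
eef_pos: [0.5395, -0.2758, 0.1374]
eef_rot: [0.0, 0.999, -0.05, 0.0]
wrist_force: [-0.6, -0.1, 0.5]
opening: 0.996
grasp_force: 0.0
```

```bash
python3 d.py 539.7 -276 52
python3 - <<'E'
from h import *
from bench import ctrl
for n in("scene","top"):
    P=cloud(ctrl.camera(n));p=P[(P[...,2]>.095)&(P[...,2]<.108)&(abs(P[...,1]-.063)<.05)&(abs(P[...,0]-.595)<.05)]
    print(n,len(p),len(p) and (cv2.minAreaRect((p[:,:2]*1000).astype(np.float32)),np.percentile(p[:,2],[5,50,95])))
E
```

```text
t 43.6 pos [ 539.5 -275.8  137.4] tool x yaw -0.1 tilt [ 0. -0. -1.] F [-0.6 -0.1  0.5] open 85.1 grip 0.0
tool shift [ 0.2  0.2 85.4]
scene 325 (((595.982666015625, 61.905670166015625), (47.425052642822266, 46.46171569824219), 84.27528381347656), array([0.09654446, 0.10056235, 0.10255221]))
top 372 (((594.2388305664062, 63.09716033935547), (46.13509750366211, 46.52483367919922), 85.017333984375), array([0.09884497, 0.10161662, 0.10425491]))
```

The square canister is back within 1 mm by both cameras. Now the hex.

Emit:
{"fn": "jog_arm", "kwargs": {"series": [[[0,0,25,0,0,0,85],[0,0,25,0,0,0,85],[0,0,18,0,0,0,85],[0,0,11,0,0,0,85],[0,0,6,0,0,0,85],[0,0,0,0,0,0,85],[0,0,0,0,0,0,40],[0,0,0,0,0,0,40],[0,0,0,0,0,0,40],[0,0,0,0,0,0,40]]]}}

```text
time_s: 44.7
eef_pos: [0.5402, -0.2761, 0.0535]
eef_rot: [0.001, 0.999, -0.05, 0.001]
wrist_force: [-0.6, 0.7, 5.0]
opening: 0.557
grasp_force: 62.0
```

Emit:
{"fn": "jog_arm", "kwargs": {"series": [[[0,0,0,0,0,0,40],[0,0,0,0,0,0,40],[0,0,0,0,0,0,40],[0,0,0,0,0,0,40],[0,0,0,0,0,0,40],[0,0,0,0,0,0,40],[0,0,0,0,0,0,40],[0,0,0,0,0,0,40],[0,0,0,0,0,0,40],[0,0,0,0,0,0,40]]]}}

```text
time_s: 45.7
eef_pos: [0.5403, -0.2762, 0.0535]
eef_rot: [0.001, 0.999, -0.05, 0.001]
wrist_force: [-0.2, 1.0, 6.7]
opening: 0.554
grasp_force: 62.2
```

```bash
python3 d.py 520.8 11.7 200
```

```text
t 45.7 pos [ 540.3 -276.2   53.5] tool x yaw -0.1 tilt [ 0.002 -0.001 -1.   ] F [-0.2  1.   6.7] open 47.4 grip 62.2
tool shift [ -47.9 -284.3 -146.8]
```

Emit:
{"fn": "jog_arm", "kwargs": {"series": [[[0,0,-20,0,0,0,40],[0,0,-30,0,0,0,40],[0,0,-30,0,0,0,40],[0,0,-35,0,0,0,40],[0,0,-32,0,0,0,40],[-4,-24,0,0,0,0,40],[-6,-36,0,0,0,0,40],[-6,-36,0,0,0,0,40],[-6,-36,0,0,0,0,40],[-6,-36,0,0,0,0,40]]]}}

```text
time_s: 46.7
eef_pos: [0.5275, -0.1042, 0.1985]
eef_rot: [-0.0, 0.999, -0.05, -0.001]
wrist_force: [-0.4, 0.3, -2.9]
opening: 0.554
grasp_force: 62.4
```

Emit:
{"fn": "jog_arm", "kwargs": {"series": [[[-6,-36,0,0,0,0,40],[-6,-36,0,0,0,0,40],[-5,-30,0,0,0,0,40],[-3,-14,0,0,0,0,40],[0,0,0,0,0,0,40],[0,0,25,0,0,0,40],[0,0,30,0,0,0,40],[0,0,30,0,0,0,40],[0,0,20,0,0,0,40],[0,0,10,0,0,0,40]]]}}

```text
time_s: 47.7
eef_pos: [0.5187, 0.0106, 0.0819]
eef_rot: [-0.0, 0.999, -0.051, -0.002]
wrist_force: [0.3, -0.0, -3.2]
opening: 0.557
grasp_force: 62.3
```

Emit:
{"fn": "jog_arm", "kwargs": {"series": [[[0,0,5,0,0,0,40],[0,0,0,0,0,0,40],[0,0,0,0,0,0,40],[0,0,0,0,0,0,40],[0,0,0,0,0,0,40],[0,0,0,0,0,0,40],[0,0,0,0,0,0,40],[0,0,0,0,0,0,40],[0,0,0,0,0,0,40],[0,0,0,0,0,0,40]]]}}

```text
time_s: 48.7
eef_pos: [0.5201, 0.0117, 0.0793]
eef_rot: [0.0, 0.999, -0.05, -0.0]
wrist_force: [-0.2, 0.6, -3.0]
opening: 0.557
grasp_force: 62.3
```

```bash
python3 d.py 520.8 11.7 64
```

```text
t 48.7 pos [520.1  11.7  79.3] tool x yaw -0.1 tilt [-0. -0. -1.] F [-0.2  0.6 -3. ] open 47.5 grip 62.3
tool shift [ 0.7 -0.1 15.3]
```

Emit:
{"fn": "jog_arm", "kwargs": {"series": [[[1,0,7,0,0,0,40],[0,0,5,0,0,0,40],[0,0,2,0,0,0,40],[0,0,1,0,0,0,40],[0,0,1,0,0,0,40],[0,0,0,0,0,0,40],[0,0,0,0,0,0,40],[0,0,0,0,0,0,52],[0,0,0,0,0,0,60],[0,0,0,0,0,0,75]]]}}

```text
time_s: 49.7
eef_pos: [0.5213, 0.0115, 0.0633]
eef_rot: [-0.0, 0.999, -0.05, 0.0]
wrist_force: [-0.2, -0.2, -0.5]
opening: 0.849
grasp_force: 0.0
```

Emit:
{"fn": "jog_arm", "kwargs": {"series": [[[0,0,0,0,0,0,85],[0,0,0,0,0,0,85],[0,0,0,0,0,0,85],[0,0,-10,0,0,0,85],[0,0,-20,0,0,0,85],[0,0,-30,0,0,0,85],[0,0,-40,0,0,0,85],[0,0,-37,0,0,0,85],[0,0,0,0,0,0,85],[0,0,0,0,0,0,85]]]}}

```text
time_s: 50.7
eef_pos: [0.5218, 0.0115, 0.2018]
eef_rot: [0.0, 0.999, -0.05, 0.002]
wrist_force: [0.2, -0.3, -0.8]
opening: 0.992
grasp_force: 0.0
```

```bash
python3 d.py 464.5 -281 200
```

```text
t 50.7 pos [521.8  11.5 201.8] tool x yaw -0.1 tilt [ 0.003 -0.001 -1.   ] F [ 0.2 -0.3 -0.8] open 84.7 grip 0.0
tool shift [-27.8 296.7   1.9]
```

Emit:
{"fn": "jog_arm", "kwargs": {"series": [[[-2,25,0,0,0,0,85],[-4,40,0,0,0,0,85],[-4,40,0,0,0,0,85],[-4,40,0,0,0,0,85],[-4,40,0,0,0,0,85],[-4,40,0,0,0,0,85],[-3,40,0,0,0,0,85],[-2,32,0,0,0,0,85],[0,0,0,0,0,0,85],[0,0,20,0,0,0,85]]]}}

```text
time_s: 51.7
eef_pos: [0.4649, -0.2826, 0.181]
eef_rot: [0.001, 0.999, -0.051, 0.001]
wrist_force: [0.9, 0.3, 0.0]
opening: 0.996
grasp_force: 0.0
```

Emit:
{"fn": "jog_arm", "kwargs": {"series": [[[0,0,20,0,0,0,85],[0,0,15,0,0,0,85],[0,0,5,0,0,0,85],[0,0,0,0,0,0,85],[0,0,0,0,0,0,85],[0,0,0,0,0,0,85],[0,0,0,0,0,0,85],[0,0,0,0,0,0,85],[0,0,0,0,0,0,85],[0,0,0,0,0,0,85]]]}}

```text
time_s: 52.7
eef_pos: [0.4646, -0.2812, 0.1404]
eef_rot: [0.0, 0.999, -0.05, 0.0]
wrist_force: [1.1, 0.4, 0.9]
opening: 0.993
grasp_force: 0.0
```

```bash
python3 d.py 464.5 -281 52
python3 - <<'E'
from h import *
from bench import ctrl
for n in("scene","top"):
    P=cloud(ctrl.camera(n));p=P[(P[...,2]>.1105)&(P[...,2]<.12)&(abs(P[...,1]-.012)<.05)&(abs(P[...,0]-.52)<.05)]
    print(n,len(p),len(p) and (cv2.minEnclosingCircle((p[:,:2]*1000).astype(np.float32)),np.percentile(p[:,2],[5,50,95])))
E
```

```text
t 52.7 pos [ 464.6 -281.2  140.4] tool x yaw -0.1 tilt [ 0. -0. -1.] F [1.1 0.4 0.9] open 84.8 grip 0.0
tool shift [-0.1 -0.2 88.4]
scene 250 (((521.4360961914062, 10.72496509552002), 26.918928146362305), array([0.11120066, 0.11285769, 0.11461124]))
top 358 (((519.5525512695312, 11.758925437927246), 26.745412826538086), array([0.11134192, 0.11381194, 0.11641458]))
```

The hex is back within 1 mm. Last, the round canister.

Emit:
{"fn": "jog_arm", "kwargs": {"series": [[[0,0,25,0,0,0,85],[0,0,25,0,0,0,85],[0,0,20,0,0,0,85],[0,0,12,0,0,0,85],[0,0,6,0,0,0,85],[0,0,0,0,0,0,85],[0,0,0,0,0,0,40],[0,0,0,0,0,0,40],[0,0,0,0,0,0,40],[0,0,0,0,0,0,40]]]}}

```text
time_s: 53.8
eef_pos: [0.4652, -0.2816, 0.0535]
eef_rot: [0.001, 0.999, -0.05, 0.001]
wrist_force: [0.0, 1.1, 6.4]
opening: 0.571
grasp_force: 61.4
```

Emit:
{"fn": "jog_arm", "kwargs": {"series": [[[0,0,0,0,0,0,40],[0,0,0,0,0,0,40],[0,0,0,0,0,0,40],[0,0,0,0,0,0,40],[0,0,0,0,0,0,40],[0,0,0,0,0,0,40],[0,0,0,0,0,0,40],[0,0,0,0,0,0,40],[0,0,0,0,0,0,40],[0,0,0,0,0,0,40]]]}}

```text
time_s: 54.8
eef_pos: [0.4652, -0.2817, 0.0535]
eef_rot: [0.001, 0.999, -0.05, 0.001]
wrist_force: [-0.9, 2.0, 6.0]
opening: 0.575
grasp_force: 61.4
```

```bash
python3 d.py 574.5 -56.5 200
```

```text
t 54.8 pos [ 465.2 -281.7   53.5] tool x yaw -0.1 tilt [ 0.001 -0.001 -1.   ] F [-0.9  2.   6. ] open 49.1 grip 61.4
tool shift [  86.4 -234.8 -146.6]
```

Emit:
{"fn": "jog_arm", "kwargs": {"series": [[[0,0,-20,0,0,0,40],[0,0,-30,0,0,0,40],[0,0,-30,0,0,0,40],[0,0,-35,0,0,0,40],[0,0,-32,0,0,0,40],[8,-22,0,0,0,0,40],[12,-32,0,0,0,0,40],[12,-32,0,0,0,0,40],[12,-32,0,0,0,0,40],[12,-32,0,0,0,0,40]]]}}

```text
time_s: 55.8
eef_pos: [0.5354, -0.1363, 0.1991]
eef_rot: [-0.0, 0.999, -0.05, -0.0]
wrist_force: [0.7, -0.9, -2.3]
opening: 0.572
grasp_force: 62.4
```

Emit:
{"fn": "jog_arm", "kwargs": {"series": [[[12,-32,0,0,0,0,40],[11,-32,0,0,0,0,40],[7,-21,0,0,0,0,40],[0,0,0,0,0,0,40],[0,0,0,0,0,0,40],[0,0,25,0,0,0,40],[0,0,30,0,0,0,40],[0,0,30,0,0,0,40],[0,0,20,0,0,0,40],[0,0,10,0,0,0,40]]]}}

```text
time_s: 56.8
eef_pos: [0.5717, -0.0569, 0.0819]
eef_rot: [-0.0, 0.999, -0.051, -0.002]
wrist_force: [-1.3, -0.1, -0.7]
opening: 0.573
grasp_force: 62.5
```

Emit:
{"fn": "jog_arm", "kwargs": {"series": [[[0,0,5,0,0,0,40],[0,0,0,0,0,0,40],[0,0,0,0,0,0,40],[0,0,0,0,0,0,40],[0,0,0,0,0,0,40],[0,0,0,0,0,0,40],[0,0,0,0,0,0,40],[0,0,0,0,0,0,40],[0,0,0,0,0,0,40],[0,0,0,0,0,0,40]]]}}

```text
time_s: 57.8
eef_pos: [0.5736, -0.056, 0.0793]
eef_rot: [-0.0, 0.999, -0.05, -0.0]
wrist_force: [-0.7, 0.1, -2.8]
opening: 0.574
grasp_force: 62.5
```

```bash
python3 d.py 574.3 -56 64
```

```text
t 57.8 pos [573.6 -56.   79.3] tool x yaw -0.1 tilt [-0.  0. -1.] F [-0.7  0.1 -2.8] open 49.0 grip 62.5
tool shift [ 0.7 -0.  15.3]
```

Emit:
{"fn": "jog_arm", "kwargs": {"series": [[[1,0,7,0,0,0,40],[0,0,5,0,0,0,40],[0,0,2,0,0,0,40],[0,0,1,0,0,0,40],[0,0,1,0,0,0,40],[0,0,0,0,0,0,40],[0,0,0,0,0,0,40],[0,0,0,0,0,0,54],[0,0,0,0,0,0,62],[0,0,0,0,0,0,75]]]}}

```text
time_s: 58.8
eef_pos: [0.5747, -0.0562, 0.0632]
eef_rot: [0.0, 0.999, -0.05, 0.0]
wrist_force: [-0.0, 0.7, 0.8]
opening: 0.868
grasp_force: 0.0
```

Emit:
{"fn": "jog_arm", "kwargs": {"series": [[[0,0,0,0,0,0,85],[0,0,0,0,0,0,85],[0,0,0,0,0,0,85],[0,0,-10,0,0,0,85],[0,0,-20,0,0,0,85],[0,0,-30,0,0,0,85],[0,0,-40,0,0,0,85],[0,0,-37,0,0,0,85],[0,0,0,0,0,0,85],[0,0,0,0,0,0,85]]]}}

```text
time_s: 59.8
eef_pos: [0.5754, -0.0563, 0.2022]
eef_rot: [0.0, 0.999, -0.05, 0.002]
wrist_force: [0.7, 0.5, -0.3]
opening: 0.998
grasp_force: 0.0
```

Emit:
{"fn": "jog_arm", "kwargs": {"series": [[[0,25,0,0,0,0,85],[0,35,0,0,0,0,85],[0,35,0,0,0,0,85],[0,35,0,0,0,0,85],[0,35,0,0,0,0,85],[0,35,0,0,0,0,85],[0,20,0,0,0,0,85],[0,0,0,0,0,0,85],[0,0,0,0,0,0,85],[0,0,0,0,0,0,85]]]}}

```text
time_s: 60.8
eef_pos: [0.5526, -0.2735, 0.1998]
eef_rot: [-0.001, 0.999, -0.05, -0.0]
wrist_force: [-0.1, -0.5, -0.0]
opening: 0.996
grasp_force: 0.0
```

```bash
python3 d.py 574.3 -56 64
python3 - <<'E'
from h import *
from bench import ctrl
for n in("scene","top"):
    c=ctrl.camera(n);P=cloud(c);cv2.imwrite(f"pics/{n}9.png",c["frame"])
    for t,x,y,lo,hi in(("round",.5745,-.056,.104,.112),("square",.595,.063,.095,.108),("hex",.52,.012,.1105,.12),("tin",.567,.268,.025,.05)):
        p=P[(P[...,2]>lo)&(P[...,2]<hi)&(abs(P[...,1]-y)<.04)&(abs(P[...,0]-x)<.04)]
        print(n,t,len(p),len(p) and (cv2.minEnclosingCircle((p[:,:2]*1000).astype(np.float32)),np.percentile(p[:,2],[5,50,95])))
E
```

```text
t 60.8 pos [ 552.6 -273.5  199.8] tool x yaw -0.099 tilt [-0.001  0.001 -1.   ] F [-0.1 -0.5 -0. ] open 85.1 grip 0.0
tool shift [ 1.000e-01 -2.184e+02  1.360e+02]
scene round 306 (((573.9547729492188, -56.34315872192383), 25.970935821533203), array([0.10509545, 0.10680719, 0.10852862]))
scene square 325 (((594.380859375, 62.679771423339844), 33.10069274902344), array([0.09609026, 0.10059179, 0.10245071]))
scene hex 246 (((520.7444458007812, 10.49390697479248), 26.698497772216797), array([0.11123702, 0.11284191, 0.11469135]))
scene tin 226 (((566.2921142578125, 265.27557373046875), 25.72592544555664), array([0.02636497, 0.03417553, 0.03635939]))
top round 346 (((572.6566162109375, -55.669029235839844), 25.41277313232422), array([0.10492679, 0.10778339, 0.11043649]))
top square 372 (((593.6716918945312, 62.80186080932617), 30.753765106201172), array([0.09887033, 0.10157903, 0.10433136]))
top hex 362 (((519.3206787109375, 11.713950157165527), 26.57072639465332), array([0.11131917, 0.11376554, 0.11642919]))
top tin 321 (((564.8776245117188, 267.3418884277344), 25.400001525878906), array([0.02911499, 0.03541149, 0.03852691]))
```

View pics/scene9.png

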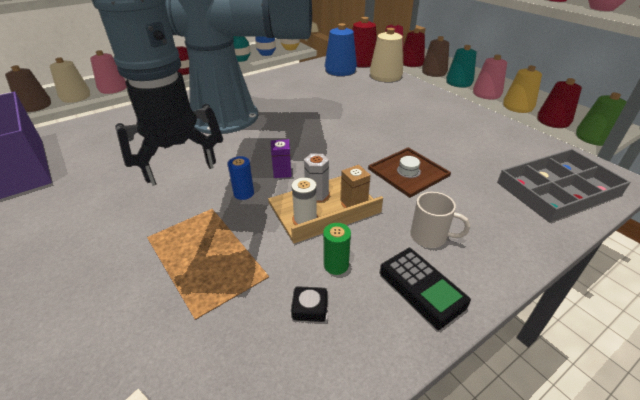

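All three canisters stand back on the stand within 2 mm: round (304,200), hex (316,175), square (355,187). The tin is in the middle of the tray at (409,167), the mug and tape case are untouched, and the arm is clear.

```bash
python3 -c "
from bench import ctrl
print(ctrl.hand_in())"
```

```text
the job is handed in; nothing more can be done
None
```

The job is handed in (no verdict came back): by camera, the pin tin is in the middle of the tray and all three canisters stand upright within about 2 mm of their starting spots, with the mug and tape measure untouched.

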